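# Divert the stone balls to the blue tin

## Task

First swing the diverter lever of the wooden Y-chute fully over to the side where the blue tin stands, until you feel it come up against its stop, without forcing it. Then pour the three stone balls out of the scoop into the top of the chute so that they all roll down into the blue tin, and set the empty scoop back upright on the black pad. Leave the other goods on the stall alone.

Things in the scene. Friction and masses are not known exactly. Their poses are not given: they have to be found in the camera images.
- chute: Wooden Y-chute, fixed. Origin on the table; x axis level, pointing downhill, z up. Floor slopes 16 deg, from height 163 mm at x=-160 (end wall) to 74 at x=150 (two open exits, centred on y=+66 and -66). Channel 100 wide inside from x=-160 to 0, then it forks round a middle wedge. Walls 6 thick, standing 40 above the floor (tops at height 203 at x=-160, 157 at 0, 130 at 100).
- guard_edge (a point): Middle of the downhill lower edge of the clear guard plate roofing the fork: chute x=98, y=0, height 207. Plate covers chute x=-30 to 98, y=+-118, top at 214, on rods at y=+-111. The lever post is under it, just uphill of this edge: out of reach from straight above; fingers get there leaning 20 to 45 deg from vertical, pointing down and uphill (wrist on the downhill side). Axes as chute.
- chute_mouth (a point): Point on the chute's floor where to pour: middle of the channel, chute x=-110 y=0, height 149. The channel walls rise 40 above the floor there. Axes as chute.
- flap (a joint): Flap angle, rad. Vertical hinge at chute x=20 y=0; red blade 96 mm long points uphill, lever downhill. 0 = along the channel; positive = counter-clockwise from above: lever goes to chute +y, blade closes the -y side, balls leave by the +y exit. So the lever points to the open exit. Hard stops near +-0.44. Friction 0.18 N m (2.6 N at the post) holds it where left.
- lever_post (a point): Yellow upright round post on the lever's end, 14 mm diameter, 70 from the hinge axis. Point on its axis at height 175; post free from height 156 to 196. In mid position at chute x=90, y=0; travels 30 mm to each side. Room for fingers on both sides of it, down to height 158.
- tin_blue: Blue tin with an open standing lid, fixed under one exit of the chute (which one differs). Open box 150 (its x, parallel to the chute's x) x 110 (y) x 60 high; origin at the centre of its underside; its centre is at chute x=210 and y=+68 or -68. Lid stands at its +x edge up to height 157.
- tin_black: Black tin, same size and frame, under the other exit. Must stay empty.
- scoop_grip (a point): Middle of the scoop's dark wooden handle block: 16 mm thick (point y), 40 along x, 46 high, on a bridge whose top is 24 below the point. x points to the open pouring end, z up; 110 above the scoop's underside. Tray 130 x 54, walls 62 high, balanced under the handle, 0.22 kg. Its floor drops 15 deg to the closed back, so balls stay until tipped nose down over 15 deg; 40 deg empties it.
- scoop_lip (a point): Middle of the scoop's pouring edge: 70 ahead (x) of scoop_grip and 67 below it; same axes. The front edge of its underside is 43 straight below in the scoop's frame.
- pad_middle (a point): Centre of the top of the black pad, 210 x 150 x 6 high, fixed on the table (long side along the point's x), on which the scoop stands.
- ball0_center (a point): Centre of the green polished stone ball, 36 mm diameter, about 60 g. The three balls lie one behind another in the scoop, between its side walls (46 apart).
- ball1_center (a point): Centre of the brown-red stone ball, 36 diameter.
- ball2_center (a point): Centre of the marble ball, 36 diameter.
- flask: Steel vacuum flask, 68 diameter, 210 high, bystander; origin at its foot.
- drink_can: Blue drink can, 66 x 115 high, bystander; origin at its foot.
- white_cup: White cup, 80 x 90 high, bystander; origin at its foot.
- bead_jar: Amber jar with red cap, 68 x 80 high, bystander; origin at its foot.
- wrench: Wrench, 150 long, lying flat, bystander.
- bangle: Copper bangle, 72 diameter, 14 high, lying flat, bystander.

How it is judged (in metres and radians):
On the way, in this order (a step that is already met when the one before it is completed fails the run):
1. the lever is fully over (within 0.04 rad of the stop) on the blue tin's side, with the balls still in the scoop on its pad (((y of tin_blue in the frame of chute above 0 m and value of joint flap above 0.4 rad) or (y of tin_blue in the frame of chute below 0 m and value of joint flap below -0.4 rad)) and horizontal distance between scoop_grip and pad_middle below 0.06 m and distance between each of ball0_center, ball1_center, ball2_center and scoop_grip below 0.12 m), for 0.2 s.
2. the scoop is tipped nose down by more than 17 deg with its lip over the upper channel of the chute (angle between scoop_grip's own z axis and vertical above 0.3 rad and x of scoop_lip in the frame of chute between -0.165 and -0.02 m and y of scoop_lip in the frame of chute between -0.055 and 0.055 m), for 0.1 s.
3. all three balls are in the blue tin (x of ball0_center in the frame of tin_blue between -0.075 and 0.075 m and y of ball0_center in the frame of tin_blue between -0.055 and 0.055 m and z of ball0_center in the frame of tin_blue between 0 and 0.062 m and x of ball1_center in the frame of tin_blue between -0.075 and 0.075 m and y of ball1_center in the frame of tin_blue between -0.055 and 0.055 m and z of ball1_center in the frame of tin_blue between 0 and 0.062 m and x of ball2_center in the frame of tin_blue between -0.075 and 0.075 m and y of ball2_center in the frame of tin_blue between -0.055 and 0.055 m and z of ball2_center in the frame of tin_blue between 0 and 0.062 m), for 0.2 s.
At the end, for the whole second after the job is handed in: All three balls lie inside the blue tin, the flap is still on the blue tin's side (within 0.06 rad of its stop), and the scoop stands flat (under 4.6 deg) on the black pad, its handle within 60 mm of the pad's middle, released (all of step 3 and ((y of tin_blue in the frame of chute above 0 m and value of joint flap above 0.38 rad) or (y of tin_blue in the frame of chute below 0 m and value of joint flap below -0.38 rad)) and angle between scoop_grip's own z axis and vertical below 0.08 rad and horizontal distance between scoop_grip and pad_middle below 0.06 m and z of scoop_grip in the frame of pad_middle between 0.105 and 0.115 m and contact force between scoop and the fingers below 0.1 N); the robot touches nothing.
It fails at once if the lever is forced (more than 40 N from the fingers) (contact force between the fingers and flap above 40 N).
It fails at once if one of the other goods (flask, can, cup, jar, wrench, bangle) is moved over 30 mm (distance of any of flask, drink_can, white_cup, bead_jar, wrench, bangle from where it was at the start of the episode above 0.03 m).
It also fails if it takes over 72 s, if anything falls off the work surface, if the arm or the gripper's body presses on something with over 40 N, if the wrist force passes 120 N, or if a joint passes its speed limit or range.

## Robot

A 7-joint arm with a two-finger parallel gripper is mounted at the origin on the work surface. World frame = base frame: x ahead of the robot, y to its left, z up, the work surface at z = 0. Lengths are in m, angles in degrees, forces in N, time in s.
With the tool pointing down it reaches from about 0.4 to 0.85 m from the base axis. Payload 10.4 kg.
Tool frame: the origin (TCP) lies at the very end of the fingers, on their centre line; the grasp point (between the pads) lies 19 mm behind it; z points along the fingers, y is the line along which they close (so a half turn about z gives the same grasp; the last joint's range is limited). The gripper opens to 87 mm and grips with 3 to 60 N. Pads are 19 mm wide; open, the fingers measure 117 mm over their backs; the gripper's body (75 mm by 190 mm) begins 51 mm behind the grasp point.
Start: joints at [71.471, 19.034, -3.707, 83.658, 1.238, 77.344, -5.071], TCP at [0.185, -0.597, 0.223] pointing down, gripper open.
Joint ranges: [-148.97, 148.97], [-28.65, 121.19], [-84.17, 76.75], [9.2, 138.47], [-72.65, 252.65], [3.7, 117.97], [-149.18, 149.18]. Speed limits (degrees/s): [127.2, 127.2, 159.86, 159.86, 180, 180, 180].

## Interface

Orientations are given as a 3x3 rotation matrix whose columns are the frame's x, y, z axes.
In Python, from station import bot, vision gives the robot as it stands. The module is installed in compiled form; this text tells all that it offers.
- The arm moves only by the shell command python3 -m pendant 'ROWS'. ROWS is JSON, a list of rows, each an object with "dp": the shift along the world's x, y, z in units of 25 mm (1.0 is 25 mm), a list of three; "rot": the turn, a rotation vector about the world's x, y, z in rad, a list of three; "grip": the finger opening in mm, from 0 to 87. In form: [{"dp": [dx, dy, dz], "rot": [ax, ay, az], "grip": grip}, ...]. A call has 1 to 5 rows; each row shifts and turns the commanded pose from where the row before left it; what a row does not reach is not made up. A row lasts 1/12 s, in which the tool goes at most 41.7 mm and 7.16 degrees, less where a joint would pass 70% of its speed; a pose out of reach is approached as far as the arm can. A call is refused whole if a number of a shift passes 1 or a number of a turn 0.125, either way. A call with a gripper value outside its range is refused whole. The fingers move at their own pace and stop on an object; the grip force is fixed at half the most. Time passes only in rows, so rows that do not move let the fingers close. It gives the time, the measured TCP pose, the force, the opening and the grip force at its end, in the units of the state.
- bot.observe(): the state, without advancing time (a new reading comes with each control period).
- vision.read_camera(name): name is "side" or "top" or "wrist"; returns a dict with "color" (384x512x3 uint8, red, green, blue), "K" (3x3 intrinsics, pixels), "k1" (the pictures are not rectified: a ray, as slopes to the right and down, at radius r is drawn at 1 + k1 r^2 times it, then the intrinsics apply), "R" (3x3) and "t" (3): a world point X has camera coordinates R X + t; the wrist camera has in their place "mount" (4x4, takes a point from camera to tool coordinates, whose origin is the TCP and whose axes are the flange's). Camera axes: x right, y down, z forward; pixel columns grow to the right and rows downward; lengths in m; the calibration is good to about 2 mm. A picture is of the moment at which its call begins: read the wrist's pose just before it. There is no depth.
- bot.job_done(): hands the job in; it is judged then, once.
The state is a dict: "time_s": time; "joints": joint angles; "qd": joint speeds; "joint_torque": joint torques, N m; "position": TCP position; "orientation": TCP orientation; "force": force on the tool from outside, world axes, zero at the start; "ft_torque": the same for the moment, N m; "grip_width": finger opening in m; "grip_force": force on a finger pad.
Only numpy, scipy, OpenCV 4.12 (cv2) and the standard library are available. Lean on these libraries where they do the work, as an engineer would, in place of code of your own. Each camera call takes 0.05 s, during which the arm holds its last target. There are 200 camera calls.

## Working session

There is one attempt and no reset: what is moved stays moved. The work goes in short steps, Python scripts to look and compute and a shell command to move; the robot and the scene stay as the last step left them, time stands still between calls to the robot, and variables do not carry over. Pictures are saved under pics/ and viewed, at most 10 in all, crops included, and the job is handed in when it is done.

```bash
mkdir -p pics; cat > h.py <<'E'
import numpy as np,cv2
from station import bot,vision
def cam(n):
    s=bot.observe(); c=vision.read_camera(n)
    if n=="wrist":
        M=np.array(c["mount"]);Rt=np.array(s["orientation"]);p=np.array(s["position"])
        Rc=Rt@M[:3,:3]; o=Rt@M[:3,3]+p
        R=Rc.T;t=-R@o
    else: R=np.array(c["R"]);t=np.array(c["t"]).ravel()
    return dict(img=np.array(c["color"]),K=np.array(c["K"]),k1=float(c["k1"]),R=R,t=t)
def ray(c,u,v):
    d=np.array([(u-c["K"][0,2])/c["K"][0,0],(v-c["K"][1,2])/c["K"][1,1]])
    x=d.copy()
    for _ in range(20): x=d/(1+c["k1"]*(x@x))
    return -c["R"].T@c["t"], c["R"].T@np.array([x[0],x[1],1])
def atz(c,u,v,z):
    o,d=ray(c,u,v); return o+d*(z-o[2])/d[2]
def proj(c,P):
    q=np.atleast_2d(P)@c["R"].T+c["t"]; x=q[:,:2]/q[:,2:]
    x=x*(1+c["k1"]*(x**2).sum(1,keepdims=True))
    return x*[c["K"][0,0],c["K"][1,1]]+[c["K"][0,2],c["K"][1,2]]
def tri(*obs):
    A=np.zeros((3,3));b=np.zeros(3)
    for c,u,v in obs:
        o,d=ray(c,u,v);d/=np.linalg.norm(d);Q=np.eye(3)-np.outer(d,d);A+=Q;b+=Q@o
    return np.linalg.solve(A,b)
def save(c,f,box=None,s=1):
    im=c["img"][:,:,::-1]
    if box: im=im[box[1]:box[3],box[0]:box[2]]
    cv2.imwrite("pics/"+f,cv2.resize(im,None,fx=s,fy=s,interpolation=cv2.INTER_CUBIC))
E
python3 - <<'E'
from h import *
import pickle
D={n:cam(n) for n in("side","top")}
pickle.dump(D,open("d0.pkl","wb"))
for n in D:
    save(D[n],n+"0.png",s=1.5625); print(n,-D[n]["R"].T@D[n]["t"],D[n]["K"][0],D[n]["k1"])
s=bot.observe();print(s)
E
```

```text
side [-0.01028894  0.7252735   1.04548682] [442.79537588   0.         251.70166485] -0.09366298046592388
top [0.4120517  0.01719314 1.45753467] [406.31054924   0.         264.34318404] -0.05549634495528
{'time_s': 0.1, 'joints': array([71.46994534, 19.0669027 , -3.70605693, 83.70004806,  1.23704338,
       77.34254538, -5.07004692]), 'qd': array([-0.08303229, -0.04157213, -0.12271983, -0.13567552, -0.08156909,
       -0.09015174, -0.00594248]), 'joint_torque': array([ 1.73220804e-03, -6.24548078e+01,  2.54337152e-02, -3.90721321e+01,
       -6.12449949e-02,  3.65996361e-02,  5.51323808e-05]), 'position': array([ 0.18507614, -0.5966203 ,  0.22185881]), 'orientation': array([[ 9.55093218e-01,  2.96305213e-01, -4.08386258e-04],
       [ 2.96305490e-01, -9.55092532e-01,  1.14561849e-03],
       [-5.05939358e-05, -1.21517954e-03, -9.99999260e-01]]), 'force': array([-0.72255073, -0.53198813, -0.3020915 ]), 'ft_torque': array([ 0.04157663, -0.00033322, -0.00815893]), 'grip_force': 0.0, 'grip_width': 0.08707805241226747}
```

View pics/top0.png

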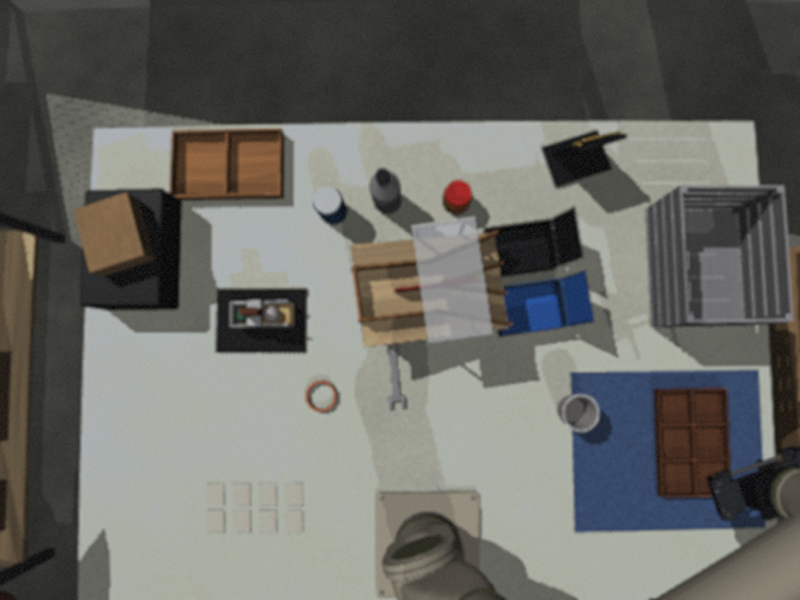

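View pics/side0.png

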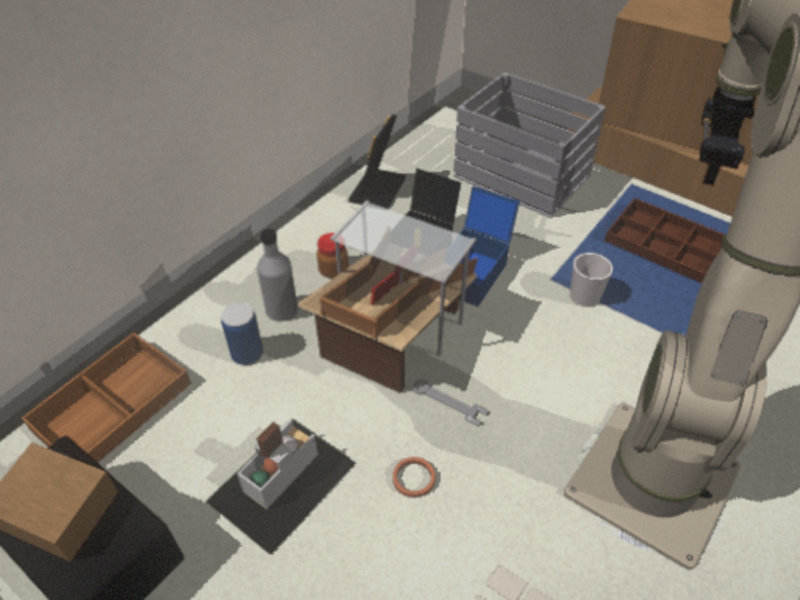

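```bash
python3 - <<'E'
import pickle,cv2,numpy as np
D=pickle.load(open("d0.pkl","rb"))
def crop(n,x0,y0,x1,y1,s):
    im=cv2.resize(D[n]["img"][y0:y1,x0:x1,::-1],None,fx=s,fy=s,interpolation=cv2.INTER_CUBIC)
    for u in range((x0+9)//10*10,x1,10):
        X=int((u+.5-x0)*s); cv2.line(im,(X,0),(X,12 if u%50==0 else 6),(0,0,255),1)
        if u%20==0: cv2.putText(im,str(u),(X-10,22),0,.35,(0,0,255),1)
    for v in range((y0+9)//10*10,y1,10):
        Y=int((v+.5-y0)*s); cv2.line(im,(0,Y),(6,Y),(0,0,255),1)
        if v%20==0: cv2.putText(im,str(v),(7,Y+4),0,.35,(0,0,255),1)
    return im
def stack(a,b,ax):
    h=max(a.shape[0],b.shape[0]);w=max(a.shape[1],b.shape[1])
    p=lambda m:np.pad(m,((0,h-m.shape[0] if ax else 0),(0,0 if ax else w-m.shape[1]),(0,0)))
    return np.concatenate([p(a),p(b)],ax)
cv2.imwrite("pics/A.png",stack(crop("top",220,132,385,226,4),crop("top",133,180,203,230,4),0))
cv2.imwrite("pics/B.png",stack(crop("side",190,125,345,255,3),crop("side",130,262,232,355,3),1))
E
```

```text
(no output)
```

View pics/A.png

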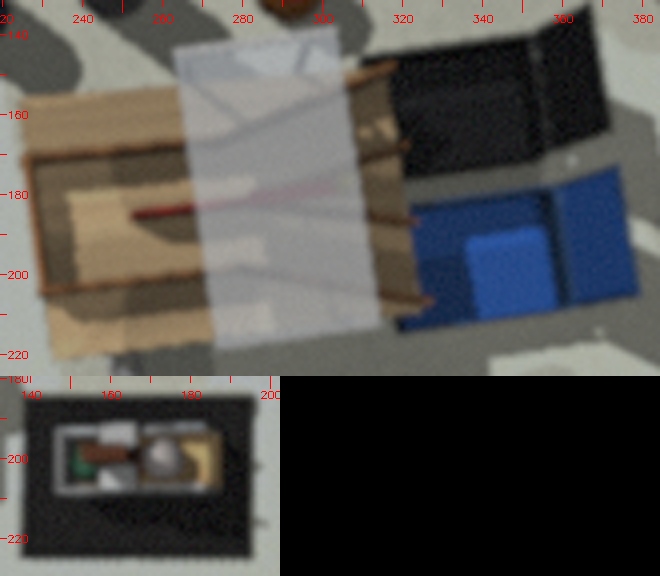

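View pics/B.png

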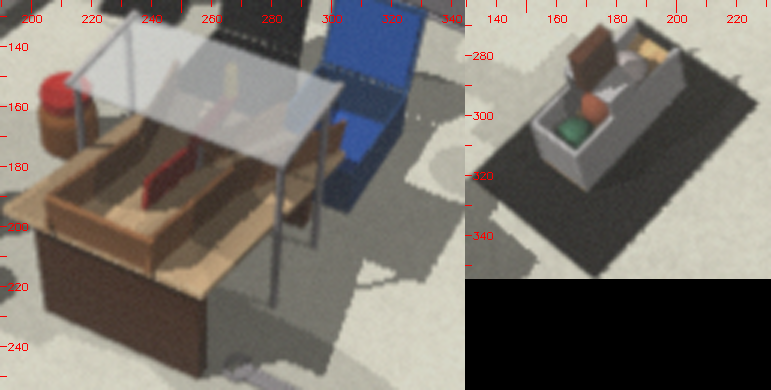

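```bash
python3 - <<'E'
from h import *
import pickle
from scipy.optimize import least_squares
D=pickle.load(open("d0.pkl","rb"));T,S=D["top"],D["side"]
g=.214;e=.203
obs=[(T,263.2,144.2,-30,118,g),(T,304.2,138,98,118,g),(T,315.2,213,98,-118,g),(T,274,219.2,-30,-118,g),
(T,225.2,171.7,-166,56,e),(T,229.7,205,-166,-56,e),
(S,235,128.7,98,118,g),(S,304,153,98,-118,g),(S,284.3,180.3,-30,-118,g),(S,211.7,152.3,-30,118,g),(S,240.3,204.7,-166,-56,e),(S,205.7,190.7,-166,56,e)]
def f(p,full=False):
    r=[]
    for c,u,v,x,y,z in obs:
        P=[p[0]+np.cos(p[2])*x/1e3-np.sin(p[2])*y/1e3,p[1]+np.sin(p[2])*x/1e3+np.cos(p[2])*y/1e3,z]
        r.append(proj(c,P)[0]-[u,v])
    return np.array(r) if full else np.ravel(r)
r=least_squares(f,[.5,-.03,-1.5],loss="soft_l1");print("chute",r.x,np.degrees(r.x[2]));print(f(r.x,True).round(1))
print("post side", [tri((S,190+230/3-.33,125+68/3-.33))for _ in []])
for n,c,pts in(("padT",T,[(138.6,184.6),(196,184.6),(196,224.6),(138.3,224.6)]),("padS",S,[(130+7/3-.3+0,262+178/3),(130+293/3-.3,262+103/3),(130+130/3-.3,262+277/3)])):
    for u,v in pts: print(n,atz(c,u,v,.006).round(4))
# handle block top corners
for u,v in [(152.1,197),(164.7,197),(164.7,201.5),(152.1,201.5),(158.4,199.1)]: print("blk",atz(T,u,v,.139).round(4))
for u,v in [(133+55/4,180+(423-376)/4),(133+220/4,180+(423-376)/4),(133+220/4,180+(492-376)/4),(133+55/4,180+(494-376)/4)]: print("tray",atz(T,u-.4,v-.4,.072).round(4))
E
```

```text
chute [ 0.56389797 -0.01936761 -1.43496486] -82.2174304782346
[[ 0.5 -0.3]
 [ 0.1  0.1]
 [ 1.   0.1]
 [ 0.8 -0.1]
 [-1.8 -1.5]
 [-1.4  0.7]
 [-0.2 -0.5]
 [ 1.2 -0.5]
 [ 1.  -0.6]
 [ 0.2 -0.2]
 [-0.4  2.1]
 [-1.9  1. ]]
post side []
padT [0.5768 0.4821 0.006 ]
padT [0.5747 0.273  0.006 ]
padT [0.431  0.2721 0.006 ]
padT [0.4323 0.4804 0.006 ]
padS [0.5767 0.4829 0.006 ]
padS [0.4276 0.275  0.006 ]
padS [0.4299 0.4821 0.006 ]
blk [0.5204 0.3939 0.139 ]
blk [0.52   0.3522 0.139 ]
blk [0.5052 0.352  0.139 ]
blk [0.5056 0.3936 0.139 ]
blk [0.5133 0.3729 0.139 ]
tray [0.5456 0.4334 0.072 ]
tray [0.5443 0.2902 0.072 ]
tray [0.4849 0.2897 0.072 ]
tray [0.4843 0.4323 0.072 ]
```

```bash
cat > ch.py <<'E'
from h import *
import json,os
def W(p,x,y,z):
    c,s=np.cos(p[2]),np.sin(p[2]); return np.array([p[0]+c*x-s*y,p[1]+s*x+c*y,z])
def C(p,P):
    c,s=np.cos(p[2]),np.sin(p[2]); d=np.array(P)-[p[0],p[1],0]; return np.array([c*d[0]+s*d[1],-s*d[0]+c*d[1],d[2]])
def go(tgt,Rt,s=None):
    from scipy.spatial.transform import Rotation as Ro
    s=s or bot.observe(); d=(np.array(tgt)-s["position"])/.025
    rv=Ro.from_matrix(np.array(Rt)@np.array(s["orientation"]).T).as_rotvec()
    print("dp(units)",d.round(2),"rotvec",rv.round(3),"rows>=",max(abs(d).max(),abs(rv).max()/.125).round(1))
def leverR(p,a):
    cx=W(p,1,0,0)-W(p,0,0,0);cy=W(p,0,1,0)-W(p,0,0,0)
    z=-np.sin(a)*cx-np.cos(a)*np.array([0,0,1]); return np.c_[np.cross(cy,z),cy,z]
E
python3 - <<'E'
from ch import *
import pickle
from scipy.optimize import least_squares
D=pickle.load(open("d0.pkl","rb"));T,S=D["top"],D["side"]
g=.214;e=.203
obs=[(T,263.2,144.2,-30,118,g),(T,304.2,138,98,118,g),(T,315.2,213,98,-118,g),(T,274,219.2,-30,-118,g),
(T,225.2,171.7,-160,56,e),(T,229.7,205,-160,-56,e),
(S,235,128.7,98,118,g),(S,304,153,98,-118,g),(S,284.3,180.3,-30,-118,g),(S,211.7,152.3,-30,118,g),(S,240.3,204.7,-160,-56,e),(S,205.7,190.7,-160,56,e)]
f=lambda p:np.ravel([proj(c,W(p,x/1e3,y/1e3,z))[0]-[u,v] for c,u,v,x,y,z in obs])
r=least_squares(f,[.5,-.03,-1.5],loss="soft_l1").x;print(r,f(r).reshape(-1,2).round(1))
np.save("chute.npy",r)
print("post mid px side",proj(S,W(r,.09,0,.175)),"obs top ~ (266.4,147),bot (267,158)")
for z in(.17,.18,.19):print("blade tip chute",C(r,atz(T,252.6,185.1,z)).round(3),"side tip",C(r,atz(S,190+144/3-.3,125+180/3-.3,z)).round(3))
for z in(.196,.175):print("post",C(r,atz(S,266.6,125+65/3-.3,z)).round(3))
a=np.radians(35);y0=.035
tgt=W(r,.095,y0,.166);so=tgt-leverR(r,a)[:,2]*.1
print(tgt,so);go(so,leverR(r,a)); print("scoop",C(r,[.513,.373,.116]),"blue",W(r,.21,-.068,0))
E
```

```text
[ 0.56378523 -0.01780583 -1.43785895] [[ 0.1 -0.3]
 [-0.2  0.2]
 [ 0.4  0.2]
 [ 0.2 -0. ]
 [-0.3 -1.9]
 [-0.1  0.3]
 [-0.4 -0.3]
 [ 0.9 -0.1]
 [ 0.6 -0.2]
 [-0.1  0. ]
 [ 0.3  1. ]
 [-1.1 -0.1]]
post mid px side [[267.21185801 151.80523239]] obs top ~ (266.4,147),bot (267,158)
blade tip chute [-0.082  0.     0.17 ] side tip [-0.07   0.008  0.17 ]
blade tip chute [-0.081 -0.001  0.18 ] side tip [-0.078  0.003  0.18 ]
blade tip chute [-0.081 -0.002  0.19 ] side tip [-0.087 -0.003  0.19 ]
post [0.089 0.002 0.196]
post [0.112 0.014 0.175]
[ 0.6110683  -0.10732851  0.166     ] [ 0.61867084 -0.16418008  0.2479152 ]
dp(units) [17.34 17.3   1.04] rotvec [ 0.558 -0.358  1.356] rows>= 17.3
scoop [-0.39408907  0.00146268  0.116     ] blue [ 0.5242199  -0.23496611  0.        ]
```

```bash
python3 -m pendant '[{"dp":[0.4,0.4,0.8],"rot":[0,0,0.117],"grip":0},{"dp":[0.4,0.4,0.8],"rot":[0,0,0.117],"grip":0},{"dp":[0.4,0.4,0.8],"rot":[0,0,0.117],"grip":0},{"dp":[0.4,0.4,0.8],"rot":[0,0,0.117],"grip":0},{"dp":[0.4,0.4,0.8],"rot":[0,0,0.117],"grip":0}]'
python3 -m pendant '[{"dp":[0.9,0.9,0],"rot":[0,0,0.117],"grip":0},{"dp":[0.9,0.9,0],"rot":[0,0,0.117],"grip":0},{"dp":[0.9,0.9,0],"rot":[0,0,0.117],"grip":0},{"dp":[0.9,0.9,0],"rot":[0,0,0.117],"grip":0},{"dp":[0.9,0.9,0],"rot":[0,0,0.117],"grip":0}]'
python3 -m pendant '[{"dp":[0.9,0.9,0],"rot":[0,0,0.117],"grip":0},{"dp":[0.9,0.9,0],"rot":[0,0,0.117],"grip":0},{"dp":[0.9,0.9,0],"rot":[0.101,0.0135,0],"grip":0},{"dp":[0.9,0.9,0],"rot":[0.101,0.0135,0],"grip":0},{"dp":[0.9,0.9,0],"rot":[0.101,0.0135,0],"grip":0}]'
python3 -m pendant '[{"dp":[0.9,0.9,0],"rot":[0.101,0.0135,0],"grip":0},{"dp":[0.9,0.9,0],"rot":[0.101,0.0135,0],"grip":0},{"dp":[0.9,0.9,0],"rot":[0.101,0.0135,0],"grip":0},{"dp":[0,0,0],"rot":[0,0,0],"grip":0}]'
python3 - <<'E'
from ch import *
r=np.load("chute.npy");a=np.radians(35)
s=bot.observe();print(s["time_s"],s["position"],s["joints"].round(0),s["force"])
so=W(r,.095,.035,.166)-leverR(r,a)[:,2]*.1; go(so,leverR(r,a))
c=cam("wrist");save(c,"w1.png",s=1.5);print(proj(c,[W(r,.09,0,.175),W(r,.098,0,.207)]))
E
```

```text
time_s: 0.52
position: [0.2355, -0.5462, 0.3231]
orientation: [[0.628, 0.778, -0.0], [0.778, -0.628, 0.001], [0.0, -0.001, -1.0]]
force: [-0.0, 0.0, 0.6]
grip_width: 0.0615
grip_force: 0.0
time_s: 0.93
position: [0.3484, -0.4331, 0.3223]
orientation: [[0.094, 0.996, -0.0], [0.996, -0.094, 0.0], [0.0, -0.0, -1.0]]
force: [1.6, 0.5, 0.1]
grip_width: 0.0283
grip_force: 0.0
time_s: 1.35
position: [0.461, -0.3206, 0.3235]
orientation: [[-0.128, 0.991, -0.04], [0.944, 0.134, 0.302], [0.304, 0.001, -0.953]]
force: [0.2, -0.2, 0.1]
grip_width: 0.0016
grip_force: 0.0
time_s: 1.68
position: [0.5298, -0.2512, 0.3179]
orientation: [[-0.108, 0.991, -0.083], [0.803, 0.136, 0.58], [0.586, -0.004, -0.811]]
force: [0.6, 0.4, -1.7]
grip_width: 0.0003
grip_force: 0.0
1.6833 [ 0.52982438 -0.2512116   0.31788942] [ 51.  33. -27.  62. -15. 108.  31.] [ 0.59017793  0.42408285 -1.67875066]
dp(units) [ 3.55  3.48 -2.8 ] rotvec [-0.014 -0.006 -0.004] rows>= 3.6
[[311.86847522 150.58553491]
 [316.95567104 143.67061743]]
```

View pics/w1.png

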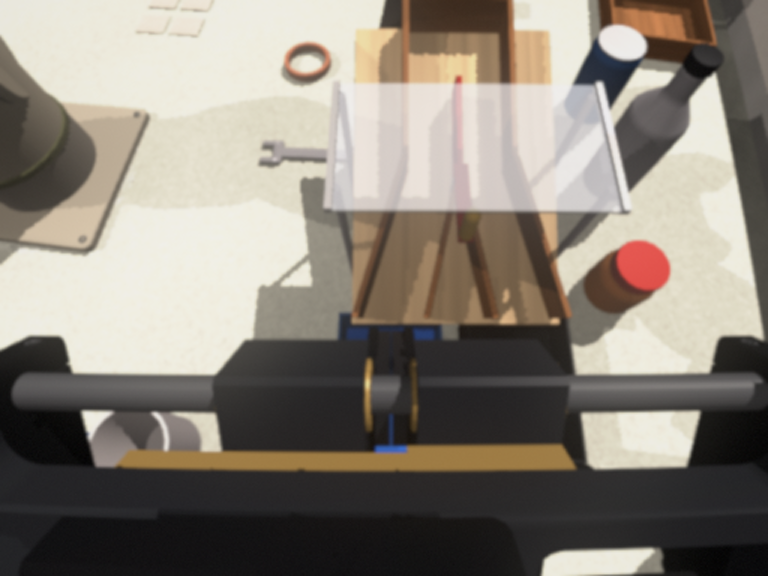

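```bash
python3 -m pendant '[{"dp":[0.7,0.7,-0.55],"rot":[0,0,0],"grip":0},{"dp":[0.7,0.7,-0.55],"rot":[0,0,0],"grip":0},{"dp":[0.7,0.7,-0.55],"rot":[0,0,0],"grip":0},{"dp":[0.7,0.7,-0.55],"rot":[0,0,0],"grip":0},{"dp":[0.7,0.7,-0.55],"rot":[0,0,0],"grip":0}]' >/dev/null
python3 -m pendant '[{"dp":[0,0,0],"rot":[0,0,0],"grip":0}]'
python3 - <<'E'
from ch import *
r=np.load("chute.npy");a=np.radians(35)
s=bot.observe();print(s["joints"].round(0),C(r,s["position"]))
go(W(r,.095,.035,.166),leverR(r,a)); print(W(r,0,-1,0)-W(r,0,0,0))
E
```

```text
time_s: 2.23
position: [0.6161, -0.1622, 0.2518]
orientation: [[-0.114, 0.99, -0.08], [0.81, 0.139, 0.57], [0.576, -0.0, -0.818]]
force: [-0.6, 0.2, -0.4]
grip_width: 0.0005
grip_force: 0.0
[ 42.  38. -28.  64. -15.  97.  25.] [0.15001115 0.03273433 0.25180927]
dp(units) [-0.2   2.19 -3.43] rotvec [-0.002 -0.001 -0.007] rows>= 3.4
[-0.99117683 -0.13254617  0.        ]
```

```bash
python3 -m pendant '[{"dp":[-0.02,0.44,-0.68],"rot":[0,0,0],"grip":0},{"dp":[-0.02,0.44,-0.68],"rot":[0,0,0],"grip":0},{"dp":[-0.02,0.44,-0.68],"rot":[0,0,0],"grip":0},{"dp":[-0.02,0.44,-0.68],"rot":[0,0,0],"grip":0},{"dp":[-0.02,0.44,-0.68],"rot":[0,0,0],"grip":0}]' 
python3 -m pendant '[{"dp":[-0.15,-0.02,0],"rot":[0,0,0],"grip":0},{"dp":[-0.15,-0.02,0],"rot":[0,0,0],"grip":0},{"dp":[-0.15,-0.02,0],"rot":[0,0,0],"grip":0}]'
python3 -c '
from ch import *
r=np.load("chute.npy");s=bot.observe();print(C(r,s["position"]),s["joints"].round(0))
c=cam("wrist");save(c,"w2.png",(190,50,440,250),3)'
```

```text
time_s: 2.65
position: [0.6122, -0.1129, 0.1688]
orientation: [[-0.11, 0.991, -0.074], [0.813, 0.133, 0.567], [0.572, 0.002, -0.821]]
force: [-0.1, -1.6, -0.1]
grip_width: 0.0006
grip_force: 0.0
time_s: 2.9
position: [0.6013, -0.1151, 0.1702]
orientation: [[-0.11, 0.991, -0.074], [0.813, 0.132, 0.568], [0.572, 0.002, -0.82]]
force: [-0.2, -0.0, 0.7]
grip_width: 0.0006
grip_force: 0.0
[0.10144752 0.02425755 0.17023985] [ 42.  36. -29.  77. -15.  86.  27.]
```

View pics/w2.png

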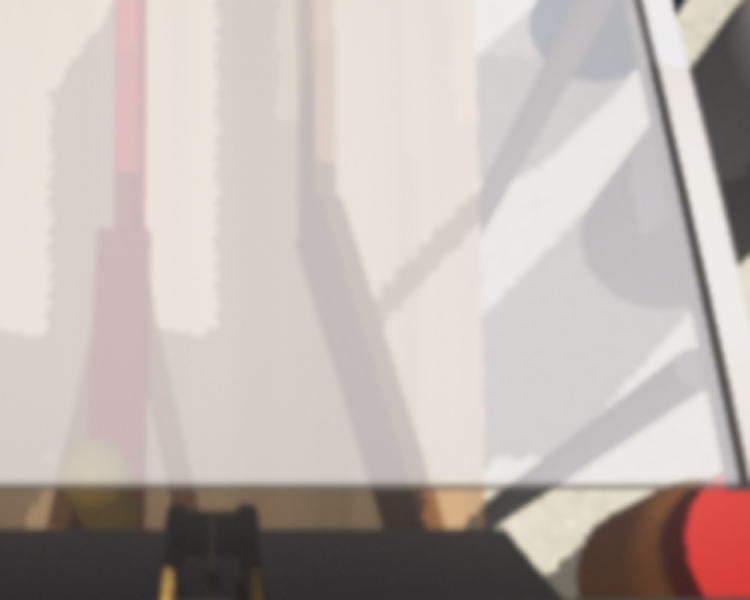

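```bash
python3 -m pendant '[{"dp":[0.05,0.27,-0.14],"rot":[0,0,0],"grip":0},{"dp":[0,0.27,-0.14],"rot":[0,0,0],"grip":0},{"dp":[0,0,0],"rot":[0,0,0],"grip":0}]' 
python3 -m pendant '[{"dp":[-0.15,-0.02,0],"rot":[0,0,0],"grip":0},{"dp":[-0.15,-0.02,0],"rot":[0,0,0],"grip":0},{"dp":[-0.15,-0.01,0],"rot":[0,0,0],"grip":0},{"dp":[-0.15,0,0],"rot":[0,0,0],"grip":0},{"dp":[-0.15,0.02,0],"rot":[0,0,0],"grip":0}]'
python3 -c '
from ch import *
r=np.load("chute.npy");s=bot.observe();print(C(r,s["position"]),s["joints"].round(0))'
```

```text
time_s: 3.2
position: [0.6027, -0.0979, 0.1617]
orientation: [[-0.111, 0.991, -0.077], [0.811, 0.135, 0.57], [0.575, 0.001, -0.818]]
force: [-0.8, 0.5, -1.0]
grip_width: 0.0002
grip_force: 0.0
time_s: 3.62
position: [0.584, -0.1019, 0.1619]
orientation: [[-0.109, 0.991, -0.074], [0.813, 0.132, 0.568], [0.573, 0.002, -0.82]]
force: [5.0, -3.1, -0.3]
grip_width: 0.0004
grip_force: 2.0
[0.08607147 0.00890584 0.16185927] [ 43.  34. -30.  81. -16.  83.  27.]
```

```bash
python3 -m pendant '[{"dp":[-0.12,0.02,0],"rot":[0,0,0],"grip":0},{"dp":[-0.12,0.02,0],"rot":[0,0,0],"grip":0},{"dp":[-0.12,0.02,0],"rot":[0,0,0],"grip":0}]' 
python3 -m pendant '[{"dp":[-0.08,0.02,0],"rot":[0,0,0],"grip":0},{"dp":[-0.08,0.02,0],"rot":[0,0,0],"grip":0}]'
python3 -c '
from ch import *
r=np.load("chute.npy");s=bot.observe();print(C(r,s["position"]))'
```

```text
time_s: 3.87
position: [0.5748, -0.0994, 0.162]
orientation: [[-0.109, 0.991, -0.075], [0.812, 0.133, 0.569], [0.574, 0.001, -0.819]]
force: [2.6, -1.5, 0.7]
grip_width: 0.0006
grip_force: 1.5
time_s: 4.03
position: [0.5707, -0.098, 0.1619]
orientation: [[-0.11, 0.991, -0.076], [0.811, 0.134, 0.569], [0.574, 0.001, -0.819]]
force: [2.4, -2.0, 0.6]
grip_width: 0.0004
grip_force: 1.3
[ 0.08039223 -0.00374079  0.16194422]
```

```bash
for i in 1; do python3 -m pendant '[{"dp":[-0.06,0,0],"rot":[0,0,0],"grip":0}]'|grep -E "^pos|^force"; python3 -m pendant '[{"dp":[-0.04,0,0],"rot":[0,0,0],"grip":0}]'|grep -E "^pos|^force"
python3 -m pendant '[{"dp":[-0.04,0,0],"rot":[0,0,0],"grip":0}]'|grep -E "^pos|^force"; python3 -m pendant '[{"dp":[-0.04,0,0],"rot":[0,0,0],"grip":0}]'|grep -E "^pos|^force"; done
```

```text
position: [0.5692, -0.0978, 0.1619]
force: [2.7, -2.4, 0.3]
position: [0.5683, -0.0978, 0.1619]
force: [1.8, -0.5, 1.3]
position: [0.5674, -0.0977, 0.1619]
force: [2.1, -1.1, 0.5]
position: [0.5664, -0.0976, 0.1619]
force: [2.0, 1.2, 1.0]
```

```bash
python3 -m pendant '[{"dp":[-0.05,0,0],"rot":[0,0,0],"grip":0}]'|grep -E "^pos|^force"; python3 -m pendant '[{"dp":[-0.05,0,0],"rot":[0,0,0],"grip":0}]'|grep -E "^pos|^force"
python3 -m pendant '[{"dp":[-0.05,0,0],"rot":[0,0,0],"grip":0}]'|grep -E "^pos|^force"; python3 -c '
from ch import *
r=np.load("chute.npy");s=bot.observe();print(C(r,s["position"]))
c=cam("wrist");save(c,"w3.png",(140,0,400,250),2.4)'
```

```text
position: [0.5652, -0.0976, 0.1619]
force: [3.5, 1.3, 1.6]
position: [0.5639, -0.0975, 0.1619]
force: [3.3, 2.1, 0.8]
position: [0.5627, -0.0976, 0.1619]
force: [2.8, 2.0, 0.4]
[ 0.07897524 -0.01170226  0.16186943]
```

View pics/w3.png

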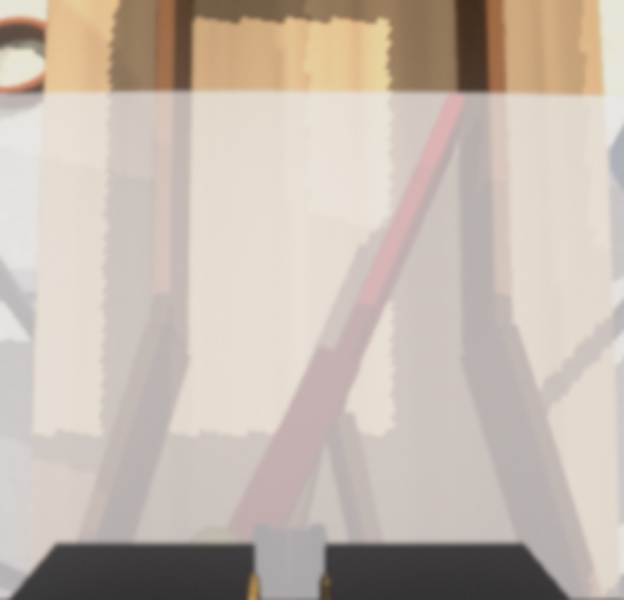

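```bash
python3 -m pendant '[{"dp":[-0.05,0,0],"rot":[0,0,0],"grip":0}]'|grep -E "^pos|^force"; python3 -m pendant '[{"dp":[-0.05,0,0],"rot":[0,0,0],"grip":0}]'|grep -E "^pos|^force"
python3 -m pendant '[{"dp":[-0.05,0,0],"rot":[0,0,0],"grip":0}]'|grep -E "^pos|^force"
```

```text
position: [0.5619, -0.0979, 0.1619]
force: [10.4, 2.7, -1.8]
position: [0.5617, -0.0978, 0.162]
force: [16.8, 3.1, -4.8]
position: [0.5617, -0.0979, 0.1621]
force: [21.8, 4.5, -9.1]
```

```bash
python3 -m pendant '[{"dp":[-0.03,0,0],"rot":[0,0,0],"grip":0}]'|grep -E "^pos|^force"; python3 -m pendant '[{"dp":[-0.03,0,0],"rot":[0,0,0],"grip":0}]'|grep -E "^pos|^force"
```

```text
position: [0.5616, -0.0979, 0.1621]
force: [24.3, 4.4, -8.3]
position: [0.5616, -0.0979, 0.1622]
force: [27.7, 4.8, -11.1]
```

```bash
python3 -m pendant '[{"dp":[0.3,0.04,0],"rot":[0,0,0],"grip":0},{"dp":[0.2,0.02,0],"rot":[0,0,0],"grip":0},{"dp":[0.06,-0.5,0.72],"rot":[0,0,0],"grip":0},{"dp":[0.06,-0.6,0.86],"rot":[0,0,0],"grip":0},{"dp":[0.06,-0.6,0.86],"rot":[0,0,0],"grip":0}]' 
python3 -m pendant '[{"dp":[0.06,-0.6,0.86],"rot":[0,0,0],"grip":0},{"dp":[0,0,1],"rot":[0,0,0],"grip":0},{"dp":[0,0,1],"rot":[0,0,0],"grip":0},{"dp":[0,0,1],"rot":[0,0,0],"grip":0},{"dp":[0,0,0],"rot":[0,0,0],"grip":87}]'
python3 - <<'E'
from ch import *
r=np.load("chute.npy")
y=np.array([1,-.009,0]);y/=np.linalg.norm(y);z=np.array([0,0,-1.])
go([.513,.373,.25],np.c_[np.cross(y,z),y,z]);s=bot.observe();print(s["joints"].round(0))
c=cam("top");save(c,"t2.png",(220,130,385,228),4.5)
E
```

```text
time_s: 5.5
position: [0.5735, -0.1396, 0.2229]
orientation: [[-0.109, 0.991, -0.079], [0.811, 0.135, 0.569], [0.575, -0.002, -0.818]]
force: [1.3, -0.3, 1.4]
grip_width: 0.0003
grip_force: 0.0
time_s: 5.92
position: [0.5766, -0.1544, 0.3241]
orientation: [[-0.113, 0.991, -0.072], [0.813, 0.134, 0.567], [0.572, 0.005, -0.821]]
force: [0.9, 0.2, 0.8]
grip_width: 0.0026
grip_force: 0.0
dp(units) [-2.54 21.1  -2.96] rotvec [-0.608 -0.033 -0.14 ] rows>= 21.1
[ 45.  31. -29.  66. -17. 102.  24.]
```

View pics/t2.png

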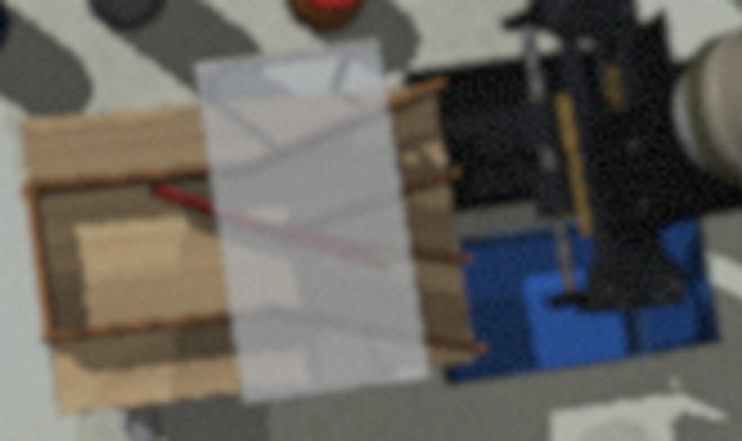

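```bash
python3 -m pendant '[{"dp":[-0.1,0.9,0.2],"rot":[-0.061,-0.003,-0.014],"grip":87},{"dp":[-0.1,0.9,0.2],"rot":[-0.061,-0.003,-0.014],"grip":87},{"dp":[-0.1,0.9,0],"rot":[-0.061,-0.003,-0.014],"grip":87},{"dp":[-0.1,0.9,0],"rot":[-0.061,-0.003,-0.014],"grip":87},{"dp":[-0.1,0.9,0],"rot":[-0.061,-0.003,-0.014],"grip":87}]' >/dev/null
python3 -m pendant '[{"dp":[-0.1,0.9,0],"rot":[-0.061,-0.003,-0.014],"grip":87},{"dp":[-0.1,0.9,0],"rot":[-0.061,-0.003,-0.014],"grip":87},{"dp":[-0.1,0.9,0],"rot":[-0.061,-0.003,-0.014],"grip":87},{"dp":[-0.1,0.9,0],"rot":[-0.061,-0.003,-0.014],"grip":87},{"dp":[-0.1,0.9,0],"rot":[-0.061,-0.003,-0.014],"grip":87}]' >/dev/null
python3 -m pendant '[{"dp":[-0.1,0.9,0],"rot":[0,0,0],"grip":87},{"dp":[-0.1,0.9,0],"rot":[0,0,0],"grip":87},{"dp":[-0.1,0.9,0],"rot":[0,0,0],"grip":87},{"dp":[-0.1,0.9,0],"rot":[0,0,0],"grip":87},{"dp":[-0.1,0.9,0],"rot":[0,0,0],"grip":87}]' >/dev/null
python3 -m pendant '[{"dp":[-0.1,0.9,0],"rot":[0,0,0],"grip":87},{"dp":[-0.1,0.9,0],"rot":[0,0,0],"grip":87},{"dp":[-0.1,0.8,0],"rot":[0,0,0],"grip":87},{"dp":[-0.1,0.5,0],"rot":[0,0,0],"grip":87},{"dp":[0,0,0],"rot":[0,0,0],"grip":87}]'
python3 - <<'E'
from ch import *
y=np.array([1,-.009,0]);y/=np.linalg.norm(y);z=np.array([0,0,-1.])
go([.513,.373,.25],np.c_[np.cross(y,z),y,z]);s=bot.observe();print(s["joints"].round(0))
c=cam("wrist");save(c,"w4.png",s=1.5);print(proj(c,[[.513,.393,.139],[.513,.353,.139],[.505,.373,.139],[.521,.373,.139]])*1.5)
E
```

```text
time_s: 7.63
position: [0.5269, 0.2633, 0.3283]
orientation: [[0.008, 1.0, -0.009], [1.0, -0.008, 0.001], [0.001, -0.009, -1.0]]
force: [-0.1, 0.9, 0.1]
grip_width: 0.0868
grip_force: 0.0
dp(units) [-0.55  4.39 -3.13] rotvec [-0.001 -0.009 -0.001] rows>= 4.4
[  2.  17. -42.  77.  11.  90. -39.]
[[373.85649205  95.42888154]
 [374.74893073 148.93326858]
 [364.16456087 122.65067941]
 [384.45481268 122.42674447]]
```

View pics/w4.png

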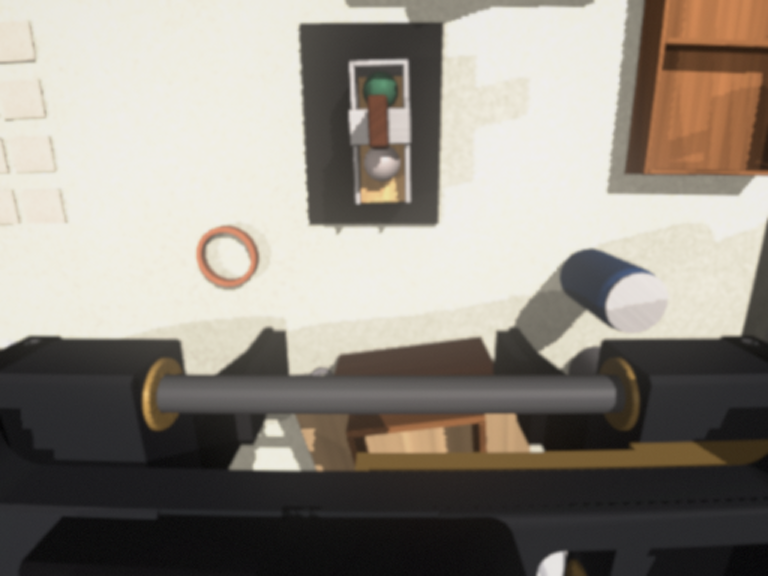

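```bash
python3 -m pendant '[{"dp":[-0.09,0.88,0],"rot":[0,0,0.004],"grip":87},{"dp":[-0.09,0.88,0],"rot":[0,0,0.004],"grip":87},{"dp":[-0.09,0.88,0],"rot":[0,0,0.004],"grip":87},{"dp":[-0.09,0.88,0],"rot":[0,0,0.003],"grip":87},{"dp":[-0.09,0.88,0],"rot":[0,0,0],"grip":87}]' >/dev/null
python3 -m pendant '[{"dp":[0,0,-0.95],"rot":[0,0,0],"grip":87},{"dp":[0,0,-0.95],"rot":[0,0,0],"grip":87},{"dp":[0,0,-0.95],"rot":[0,0,0],"grip":87},{"dp":[0,0,-0.95],"rot":[0,0,0],"grip":87},{"dp":[0,0,0],"rot":[0,0,0],"grip":87}]'
python3 - <<'E'
from ch import *
y=np.array([1,.01,0]);y/=np.linalg.norm(y);z=np.array([0,0,-1.])
go([.516,.373,.101],np.c_[np.cross(y,z),y,z]);c=cam("wrist");save(c,"w5.png",(120,40,400,300),2.2);print((proj(c,[[.516,.393,.139],[.516,.353,.139]])-[120,40])*2.2)
E
```

```text
time_s: 8.52
position: [0.517, 0.3671, 0.2291]
orientation: [[-0.0, 1.0, -0.012], [1.0, 0.0, -0.004], [-0.004, -0.012, -1.0]]
force: [-0.3, -0.4, -1.3]
grip_width: 0.0867
grip_force: 0.0
dp(units) [-0.04  0.24 -5.12] rotvec [ 0.005 -0.012  0.01 ] rows>= 5.1
[[310.14031021 279.41286371]
 [310.07361715 370.14362423]]
```

View pics/w5.png

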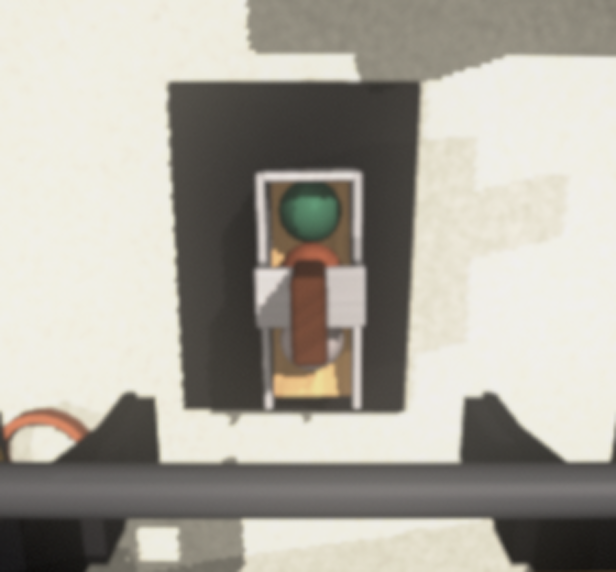

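```bash
python3 -m pendant '[{"dp":[-0.01,0.1,-0.95],"rot":[0.002,-0.004,0.003],"grip":87},{"dp":[-0.01,0.1,-0.95],"rot":[0.002,-0.004,0.003],"grip":87},{"dp":[-0.01,0.1,-0.95],"rot":[0.001,-0.004,0.003],"grip":87},{"dp":[0,0,-0.95],"rot":[0,0,0],"grip":87},{"dp":[0,0,-0.8],"rot":[0,0,0],"grip":87}]' >/dev/null
python3 -m pendant '[{"dp":[0,0,-0.5],"rot":[0,0,0],"grip":87},{"dp":[0,0,0],"rot":[0,0,0],"grip":87}]'
python3 -m pendant '[{"dp":[0,0,0],"rot":[0,0,0],"grip":0},{"dp":[0,0,0],"rot":[0,0,0],"grip":0},{"dp":[0,0,0],"rot":[0,0,0],"grip":0},{"dp":[0,0,0],"rot":[0,0,0],"grip":0},{"dp":[0,0,0],"rot":[0,0,0],"grip":0}]'
python3 -m pendant '[{"dp":[0,0,0],"rot":[0,0,0],"grip":0},{"dp":[0,0,0],"rot":[0,0,0],"grip":0},{"dp":[0,0,0],"rot":[0,0,0],"grip":0},{"dp":[0,0,0],"rot":[0,0,0],"grip":0},{"dp":[0,0,0],"rot":[0,0,0],"grip":0}]'
```

```text
time_s: 9.15
position: [0.5166, 0.3769, 0.1054]
orientation: [[-0.01, 1.0, 0.004], [1.0, 0.01, 0.004], [0.004, 0.004, -1.0]]
force: [-0.1, -0.7, -0.1]
grip_width: 0.0871
grip_force: 0.0
time_s: 9.57
position: [0.5168, 0.3786, 0.1077]
orientation: [[-0.011, 1.0, 0.007], [1.0, 0.011, 0.007], [0.007, 0.007, -1.0]]
force: [0.1, -0.3, -0.4]
grip_width: 0.0612
grip_force: 0.0
time_s: 9.98
position: [0.5164, 0.3783, 0.1068]
orientation: [[-0.011, 1.0, 0.005], [1.0, 0.011, 0.006], [0.006, 0.005, -1.0]]
force: [0.2, -0.2, 0.1]
grip_width: 0.0288
grip_force: 0.0
```

```bash
python3 -m pendant '[{"dp":[0,-0.1,-0.2],"rot":[0,0,0],"grip":28},{"dp":[0,0,0],"rot":[0,0,0],"grip":28},{"dp":[0,0,0],"rot":[0,0,0],"grip":0},{"dp":[0,0,0],"rot":[0,0,0],"grip":0},{"dp":[0,0,0],"rot":[0,0,0],"grip":0}]'
python3 -m pendant '[{"dp":[0,0,0],"rot":[0,0,0],"grip":0},{"dp":[0,0,0],"rot":[0,0,0],"grip":0},{"dp":[0,0,0],"rot":[0,0,0],"grip":0},{"dp":[0,0,0],"rot":[0,0,0],"grip":0}]'
```

```text
time_s: 10.4
position: [0.5164, 0.3758, 0.1018]
orientation: [[-0.011, 1.0, 0.005], [1.0, 0.011, 0.006], [0.006, 0.005, -1.0]]
force: [1.9, 1.1, -4.0]
grip_width: 0.0159
grip_force: 30.0
time_s: 10.73
position: [0.5164, 0.3758, 0.1018]
orientation: [[-0.012, 1.0, 0.005], [1.0, 0.011, 0.006], [0.006, 0.005, -1.0]]
force: [0.6, 0.0, -1.5]
grip_width: 0.0156
grip_force: 29.9
```

```bash
python3 -m pendant '[{"dp":[0,0,0.2],"rot":[0,0,0],"grip":0},{"dp":[0,0,0.4],"rot":[0,0,0],"grip":0},{"dp":[0,0,0.6],"rot":[0,0,0],"grip":0},{"dp":[0,0,0.8],"rot":[0,0,0],"grip":0},{"dp":[0,0,0.9],"rot":[0,0,0],"grip":0}]' >/dev/null
python3 -m pendant '[{"dp":[0,0,0.9],"rot":[0,0,0],"grip":0},{"dp":[0,0,0.9],"rot":[0,0,0],"grip":0},{"dp":[0,0,0.9],"rot":[0,0,0],"grip":0},{"dp":[0,0,0.9],"rot":[0,0,0],"grip":0},{"dp":[0,0,0.9],"rot":[0,0,0],"grip":0}]' >/dev/null
python3 -m pendant '[{"dp":[0,0,0.8],"rot":[0,0,0],"grip":0},{"dp":[0,0,0.6],"rot":[0,0,0],"grip":0},{"dp":[0,0,0.4],"rot":[0,0,0],"grip":0},{"dp":[0,0,0.2],"rot":[0,0,0],"grip":0},{"dp":[0,0,0],"rot":[0,0,0],"grip":0}]'
cat >> ch.py <<'E'
def pour(x,z,deg,y=-.003):
    r=np.load("chute.npy");R=leverR(r,np.radians(deg)); return W(r,x,y,z)+.0142*R[:,2],R
E
python3 - <<'E'
from ch import *
for a in((-.13,.345,0),(-.12,.314,15),(-.1055,.307,42)):
    t,R=pour(*a);print(t.round(4));go(t,R)
c=cam("side");save(c,"s2.png",(110,180,350,350),3.2)
E
```

```text
time_s: 11.98
position: [0.5164, 0.3761, 0.3379]
orientation: [[-0.012, 1.0, 0.006], [1.0, 0.012, 0.007], [0.007, 0.007, -1.0]]
force: [0.7, 0.4, -3.6]
grip_width: 0.0156
grip_force: 30.0
[0.5436 0.1106 0.3308]
dp(units) [  1.09 -10.62  -0.28] rotvec [-0.007  0.006  0.121] rows>= 10.6
[0.5444 0.1044 0.3003]
dp(units) [  1.12 -10.87  -1.5 ] rotvec [0.254 0.025 0.121] rows>= 10.9
[0.5456 0.0958 0.2964]
dp(units) [  1.17 -11.21  -1.66] rotvec [0.724 0.059 0.118] rows>= 11.2
```

View pics/s2.png

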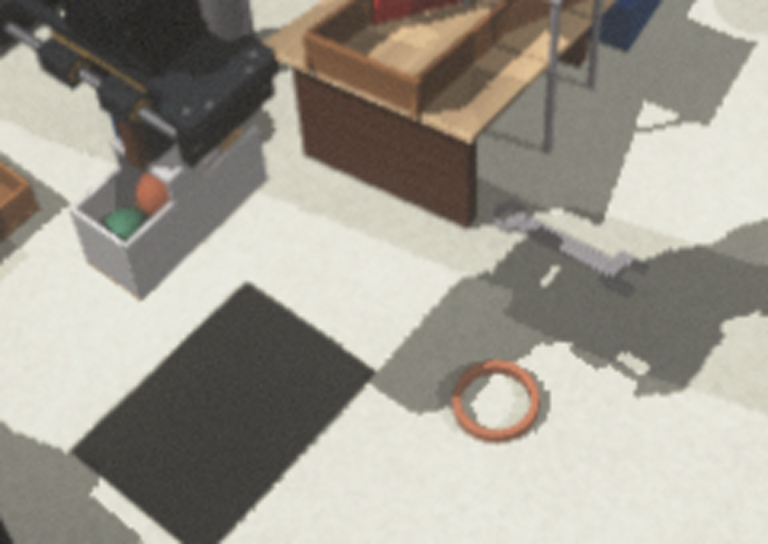

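```bash
python3 -m pendant '[{"dp":[0.02,-0.2,0],"rot":[0,0,0],"grip":0},{"dp":[0.04,-0.4,0],"rot":[0,0,0.012],"grip":0},{"dp":[0.06,-0.6,0],"rot":[0,0,0.012],"grip":0},{"dp":[0.08,-0.8,0],"rot":[0,0,0.012],"grip":0},{"dp":[0.09,-0.9,0],"rot":[0,0,0.012],"grip":0}]' >/dev/null
python3 -m pendant '[{"dp":[0.09,-0.9,0],"rot":[0,0,0.012],"grip":0},{"dp":[0.09,-0.9,0],"rot":[0,0,0.012],"grip":0},{"dp":[0.09,-0.9,0],"rot":[0,0,0.012],"grip":0},{"dp":[0.09,-0.9,0],"rot":[0,0,0.012],"grip":0},{"dp":[0.09,-0.9,0],"rot":[0,0,0.012],"grip":0}]' >/dev/null
python3 -m pendant '[{"dp":[0.09,-0.9,0],"rot":[0,0,0.012],"grip":0},{"dp":[0.08,-0.8,0],"rot":[0,0,0],"grip":0},{"dp":[0.06,-0.6,0],"rot":[0,0,0],"grip":0},{"dp":[0.04,-0.4,0],"rot":[0,0,0],"grip":0},{"dp":[0.02,-0.2,0],"rot":[0,0,0],"grip":0}]' >/dev/null
python3 -m pendant '[{"dp":[0,0,0],"rot":[0,0,0],"grip":0},{"dp":[0,0,0],"rot":[0,0,0],"grip":0}]'
python3 - <<'E'
from ch import *
for a in((-.13,.345,0),(-.12,.314,13),(-.1055,.307,42)):
    t,R=pour(*a);go(t,R)
E
```

```text
time_s: 13.45
position: [0.5419, 0.119, 0.3366]
orientation: [[-0.132, 0.991, 0.004], [0.991, 0.132, 0.007], [0.007, 0.005, -1.0]]
force: [-0.8, 1.3, -3.5]
grip_width: 0.0156
grip_force: 30.0
dp(units) [ 0.07 -0.33 -0.23] rotvec [-0.007  0.004  0.001] rows>= 0.3
dp(units) [ 0.1  -0.6  -1.46] rotvec [0.218 0.034 0.001] rows>= 1.7
dp(units) [ 0.14 -0.93 -1.61] rotvec [0.719 0.101 0.003] rows>= 5.8
```

```bash
python3 -m pendant '[{"dp":[0.02,-0.12,-0.29],"rot":[0.044,0.007,0],"grip":0},{"dp":[0.02,-0.12,-0.29],"rot":[0.044,0.007,0],"grip":0},{"dp":[0.02,-0.12,-0.29],"rot":[0.044,0.007,0],"grip":0},{"dp":[0.02,-0.12,-0.29],"rot":[0.044,0.007,0],"grip":0},{"dp":[0.02,-0.12,-0.29],"rot":[0.044,0.007,0],"grip":0}]' >/dev/null
python3 -m pendant '[{"dp":[0,0,0],"rot":[0,0,0],"grip":0},{"dp":[0,0,0],"rot":[0,0,0],"grip":0}]'
python3 - <<'E'
from ch import *
for a in((-.12,.314,13),(-.1055,.307,42)):
    t,R=pour(*a);go(t,R)
E
```

```text
time_s: 14.03
position: [0.5445, 0.1035, 0.3002]
orientation: [[-0.127, 0.991, -0.031], [0.966, 0.13, 0.224], [0.226, -0.002, -0.974]]
force: [0.1, 0.0, -3.3]
grip_width: 0.016
grip_force: 30.0
dp(units) [ 0.    0.02 -0.  ] rotvec [-0.001 -0.002  0.002] rows>= 0.0
dp(units) [ 0.04 -0.31 -0.15] rotvec [0.501 0.065 0.002] rows>= 4.0
```

```bash
python3 -m pendant '[{"dp":[0,-0.02,-0.01],"rot":[0.03,0.004,0],"grip":0},{"dp":[0,-0.02,-0.01],"rot":[0.03,0.004,0],"grip":0},{"dp":[0,-0.02,-0.01],"rot":[0.03,0.004,0],"grip":0},{"dp":[0,-0.02,-0.01],"rot":[0.03,0.004,0],"grip":0},{"dp":[0,-0.02,-0.01],"rot":[0.03,0.004,0],"grip":0}]' |grep -E "^pos|^force"
python3 -m pendant '[{"dp":[0,-0.02,-0.01],"rot":[0.03,0.004,0],"grip":0},{"dp":[0,-0.02,-0.01],"rot":[0.03,0.004,0],"grip":0},{"dp":[0,-0.02,-0.01],"rot":[0.03,0.004,0],"grip":0},{"dp":[0,-0.02,-0.01],"rot":[0.03,0.004,0],"grip":0},{"dp":[0,-0.02,-0.01],"rot":[0.03,0.004,0],"grip":0}]' |grep -E "^pos|^force"
python3 -m pendant '[{"dp":[0,-0.02,-0.01],"rot":[0.03,0.004,0],"grip":0},{"dp":[0,-0.02,-0.01],"rot":[0.03,0.004,0],"grip":0},{"dp":[0,-0.02,-0.01],"rot":[0.03,0.004,0],"grip":0},{"dp":[0,-0.02,-0.01],"rot":[0.03,0.004,0],"grip":0},{"dp":[0,-0.02,-0.01],"rot":[0.03,0.004,0],"grip":0}]' |grep -E "^pos|^force"
python3 -m pendant '[{"dp":[0,0,0],"rot":[0.03,0.004,0],"grip":0},{"dp":[0,0,0],"rot":[0.02,0.003,0],"grip":0},{"dp":[0,0,0],"rot":[0,0,0],"grip":0},{"dp":[0,0,0],"rot":[0,0,0],"grip":0},{"dp":[0,0,0],"rot":[0,0,0],"grip":0}]'
python3 -m pendant '[{"dp":[0,0,0],"rot":[0,0,0],"grip":0},{"dp":[0,0,0],"rot":[0,0,0],"grip":0},{"dp":[0,0,0],"rot":[0,0,0],"grip":0},{"dp":[0,0,0],"rot":[0,0,0],"grip":0},{"dp":[0,0,0],"rot":[0,0,0],"grip":0}]' |grep -E "^force|width"
python3 - <<'E'
from ch import *
import pickle
D=pickle.load(open("d0.pkl","rb"));r=np.load("chute.npy")
print(C(r,bot.observe()["position"]))
for n in("top","side"):
    c=cam(n);q=proj(c,[W(r,.21+a,-.068+b,.02) for a in(-.07,.07) for b in(-.05,.05)])
    h=cv2.cvtColor(c["img"],cv2.COLOR_RGB2HSV); m=cv2.fillConvexPoly(np.zeros(h.shape[:2],np.uint8),cv2.convexHull(q.astype(np.int32)),1)
    nb=((h[...,0]<95)|(h[...,0]>130)|(h[...,1]<90))&(h[...,2]>60)&(m>0)
    k,l,st,ce=cv2.connectedComponentsWithStats(nb.astype(np.uint8))
    for i in range(1,k):
        if st[i,4]>8: print(n,ce[i].round(0),st[i,4],c["img"][l==i].mean(0).round(0))
E
```

```text
position: [0.5446, 0.1028, 0.3003]
force: [0.9, -0.1, -3.6]
position: [0.5446, 0.1001, 0.2991]
force: [0.2, 0.6, -2.7]
position: [0.5447, 0.0957, 0.2968]
force: [1.5, -0.3, -1.6]
time_s: 15.7
position: [0.5447, 0.0962, 0.297]
orientation: [[-0.097, 0.991, -0.089], [0.737, 0.132, 0.663], [0.669, -0.001, -0.743]]
force: [0.8, -0.1, -1.8]
grip_width: 0.0156
grip_force: 30.0
force: [0.0, -0.9, -2.4]
grip_width: 0.0158
[-0.1151931  -0.00386989  0.29687821]
top [338. 196.] 1180 [139. 133. 118.]
side [299. 173.] 783 [101.  94.  93.]
```

```bash
python3 -m pendant '[{"dp":[0,0,0.3],"rot":[0,0,0],"grip":0},{"dp":[0,0,0.5],"rot":[-0.04,-0.005,0],"grip":0},{"dp":[0,0.2,0.6],"rot":[-0.08,-0.01,0],"grip":0},{"dp":[-0.02,0.4,0.5],"rot":[-0.08,-0.01,0],"grip":0},{"dp":[-0.05,0.6,0.2],"rot":[-0.08,-0.01,0],"grip":0}]' >/dev/null
python3 -m pendant '[{"dp":[-0.08,0.8,0],"rot":[-0.08,-0.01,0],"grip":0},{"dp":[-0.08,0.8,0],"rot":[-0.08,-0.01,0],"grip":0},{"dp":[-0.08,0.8,0],"rot":[-0.08,-0.01,0],"grip":0},{"dp":[-0.08,0.8,0],"rot":[-0.08,-0.01,0],"grip":0},{"dp":[-0.08,0.8,0],"rot":[-0.08,-0.01,0],"grip":0}]' >/dev/null
python3 -m pendant '[{"dp":[-0.08,0.8,0],"rot":[-0.04,-0.005,-0.02],"grip":0},{"dp":[-0.08,0.8,0],"rot":[0,0,-0.02],"grip":0},{"dp":[-0.08,0.8,0],"rot":[0,0,-0.02],"grip":0},{"dp":[-0.08,0.6,0],"rot":[0,0,-0.02],"grip":0},{"dp":[-0.05,0.4,0],"rot":[0,0,-0.02],"grip":0}]' >/dev/null
python3 -m pendant '[{"dp":[0,0,0],"rot":[0,0,0],"grip":0},{"dp":[0,0,0],"rot":[0,0,0],"grip":0}]'
cat > balls.py <<'E'
from ch import *
r=np.load("chute.npy")
y=np.array([1,.0115,0]);y/=np.linalg.norm(y);z=np.array([0,0,-1.])
go([.5164,.3758,.1018],np.c_[np.cross(y,z),y,z])
for n in("top","side"):
    c=cam(n);q=proj(c,[W(r,.21+a,-.068+b,.018) for a in(-.07,.07) for b in(-.05,.05)])
    h=cv2.cvtColor(c["img"],cv2.COLOR_RGB2HSV); m=cv2.fillConvexPoly(np.zeros(h.shape[:2],np.uint8),cv2.convexHull(q.astype(np.int32)),1)
    nb=((h[...,0]<95)|(h[...,0]>130)|(h[...,1]<70))&(m>0)
    k,l,st,ce=cv2.connectedComponentsWithStats(nb.astype(np.uint8))
    print(n,q.round(0).tolist(),c["img"][m>0].mean(0).round(0))
    for i in range(1,k):
        if st[i,4]>8: print(n,st[i],C(r,atz(c,*ce[i],.02)).round(3),c["img"][l==i].mean(0).round(0))
E
python3 balls.py
```

```text
time_s: 17.63
position: [0.5234, 0.3111, 0.3496]
orientation: [[-0.03, 1.0, -0.006], [1.0, 0.03, 0.008], [0.008, -0.006, -1.0]]
force: [-0.0, -0.4, -1.9]
grip_width: 0.0157
grip_force: 29.9
dp(units) [-0.28  2.59 -9.91] rotvec [-0.008 -0.006 -0.018] rows>= 9.9
top [[321.0, 214.0], [316.0, 186.0], [360.0, 208.0], [355.0, 180.0]] [52. 63. 87.]
top [347 181  10  10  73] [ 0.264 -0.035  0.02 ] [43. 71. 59.]
top [316 184  13  28 187] [ 0.149 -0.061  0.02 ] [83. 71. 60.]
top [341 193  18  18 165] [ 0.248 -0.091  0.02 ] [111.  91.  90.]
side [[306.0, 191.0], [278.0, 181.0], [323.0, 166.0], [297.0, 157.0]] [111. 106. 110.]
side [278 156  40  36 707] [ 0.203 -0.058  0.02 ] [124. 114. 110.]
```

```bash
python3 -m pendant '[{"dp":[-0.05,0.5,0],"rot":[-0.002,-0.002,-0.004],"grip":0},{"dp":[-0.06,0.6,-0.2],"rot":[-0.002,-0.002,-0.004],"grip":0},{"dp":[-0.06,0.6,-0.5],"rot":[-0.002,-0.002,-0.004],"grip":0},{"dp":[-0.06,0.5,-0.7],"rot":[-0.002,0,-0.004],"grip":0},{"dp":[-0.05,0.35,-0.8],"rot":[0,0,-0.002],"grip":0}]' >/dev/null
python3 -m pendant '[{"dp":[0,0,-0.9],"rot":[0,0,0],"grip":0},{"dp":[0,0,-0.9],"rot":[0,0,0],"grip":0},{"dp":[0,0,-0.9],"rot":[0,0,0],"grip":0},{"dp":[0,0,-0.9],"rot":[0,0,0],"grip":0},{"dp":[0,0,-0.9],"rot":[0,0,0],"grip":0}]' >/dev/null
python3 -m pendant '[{"dp":[0,0,-0.8],"rot":[0,0,0],"grip":0},{"dp":[0,0,-0.6],"rot":[0,0,0],"grip":0},{"dp":[0,0,-0.4],"rot":[0,0,0],"grip":0},{"dp":[0,0,-0.2],"rot":[0,0,0],"grip":0},{"dp":[0,0,0],"rot":[0,0,0],"grip":0}]'
python3 balls.py; python3 -c '
from h import *
c=cam("side");Y,X=np.mgrid[0:384,0:512];h=cv2.cvtColor(c["img"],cv2.COLOR_RGB2HSV)
m=((h[...,0]<9)|(h[...,0]>170))&(h[...,1]>100)&(X>145)&(X<190)&(Y>255)&(Y<300)
print("handle px",m.sum(),X[m].mean(),Y[m].mean(),proj(c,[.516,.375,.116]))'
```

```text
time_s: 18.98
position: [0.5169, 0.3736, 0.1312]
orientation: [[-0.01, 1.0, -0.0], [1.0, 0.01, -0.001], [-0.001, -0.0, -1.0]]
force: [0.2, 0.1, -2.7]
grip_width: 0.0157
grip_force: 29.9
dp(units) [-0.02  0.09 -1.18] rotvec [ 0.001 -0.     0.002] rows>= 1.2
top [[321.0, 214.0], [316.0, 186.0], [360.0, 208.0], [355.0, 180.0]] [52. 63. 87.]
top [347 182  10   9  70] [ 0.264 -0.035  0.02 ] [44. 72. 59.]
top [316 184  13  28 187] [ 0.149 -0.061  0.02 ] [83. 71. 60.]
top [341 193  18  18 167] [ 0.248 -0.091  0.02 ] [110.  91.  89.]
side [[306.0, 191.0], [278.0, 181.0], [323.0, 166.0], [297.0, 157.0]] [105. 100. 103.]
side [278 156  40  36 705] [ 0.204 -0.058  0.02 ] [117. 108. 104.]
handle px 0 nan nan [[171.68522997 282.15459843]]<string>:5: RuntimeWarning: Mean of empty slice.
  ret = ret.dtype.type(ret / rcount)
```

```bash
python3 -m pendant '[{"dp":[0,0.05,-0.4],"rot":[0,0,0],"grip":0},{"dp":[0,0.04,-0.3],"rot":[0,0,0],"grip":0},{"dp":[0,0,-0.2],"rot":[0,0,0],"grip":0},{"dp":[0,0,0],"rot":[0,0,0],"grip":0}]' |grep -E "^pos|^force"
python3 -m pendant '[{"dp":[0,0,-0.1],"rot":[0,0,0],"grip":0},{"dp":[0,0,0],"rot":[0,0,0],"grip":0}]' |grep -E "^pos|^force"
python3 -m pendant '[{"dp":[0,0,-0.07],"rot":[0,0,0],"grip":0},{"dp":[0,0,0],"rot":[0,0,0],"grip":0}]' |grep -E "^pos|^force"
```

```text
position: [0.516, 0.3763, 0.1076]
force: [-0.6, -0.4, -2.1]
position: [0.5166, 0.3767, 0.1065]
force: [0.1, -0.0, -1.6]
position: [0.5167, 0.3768, 0.105]
force: [0.0, -0.9, -2.1]
```

```bash
python3 -m pendant '[{"dp":[0,0,-0.08],"rot":[0,0,0],"grip":0},{"dp":[0,0,0],"rot":[0,0,0],"grip":0}]' |grep -E "^pos|^force"
python3 -m pendant '[{"dp":[0,0,-0.06],"rot":[0,0,0],"grip":0},{"dp":[0,0,0],"rot":[0,0,0],"grip":0}]' |grep -E "^pos|^force"
```

```text
position: [0.5167, 0.3767, 0.1029]
force: [-0.5, 0.8, -2.6]
position: [0.5168, 0.3768, 0.1021]
force: [-1.5, -2.3, 3.8]
```

```bash
python3 -m pendant '[{"dp":[0,0,0],"rot":[0,0,0],"grip":87},{"dp":[0,0,0],"rot":[0,0,0],"grip":87},{"dp":[0,0,0],"rot":[0,0,0],"grip":87},{"dp":[0,0,0],"rot":[0,0,0],"grip":87},{"dp":[0,0,0],"rot":[0,0,0],"grip":87}]' |grep -E "width"
python3 -m pendant '[{"dp":[0,0,0],"rot":[0,0,0],"grip":87},{"dp":[0,0,0],"rot":[0,0,0],"grip":87},{"dp":[0,0,0],"rot":[0,0,0],"grip":87},{"dp":[0,0,0.2],"rot":[0,0,0],"grip":87},{"dp":[0,0,0.5],"rot":[0,0,0],"grip":87}]' |grep -E "width|force|pos"
python3 -m pendant '[{"dp":[0,0,0.8],"rot":[0,0,0],"grip":87},{"dp":[0,0,0.9],"rot":[0,0,0],"grip":87},{"dp":[0,0,0.9],"rot":[0,0,0],"grip":87},{"dp":[0,0,0.9],"rot":[0,0,0],"grip":87},{"dp":[0,0,0.8],"rot":[0,0,0],"grip":87}]' |grep -E "force|pos"
python3 -m pendant '[{"dp":[0,-0.8,0.8],"rot":[0,0,0],"grip":87},{"dp":[0,-0.8,0.8],"rot":[0,0,0],"grip":87},{"dp":[0,-0.8,0],"rot":[0,0,0],"grip":87},{"dp":[0,-0.8,0],"rot":[0,0,0],"grip":87},{"dp":[0,0,0],"rot":[0,0,0],"grip":87}]' |grep -E "force|pos"
python3 - <<'E'
from h import *
c=cam("wrist");h=cv2.cvtColor(c["img"],cv2.COLOR_RGB2HSV)
# scoop handle: reddish brown, near predicted place
q=proj(c,[.516,.375,.139])[0];print(q)
Y,X=np.mgrid[0:384,0:512]
near=(abs(X-q[0])<35)&(abs(Y-q[1])<45)
m=((h[...,0]<9)|(h[...,0]>172))&(h[...,1]>120)&near
print(m.sum(),X[m].min(),X[m].max(),Y[m].min(),Y[m].max(),atz(c,X[m].mean(),Y[m].mean(),.139))
g=(h[...,0]>65)&(h[...,0]<90)&(h[...,1]>80)&near;print("green in scoop",g.sum())
pk=proj(c,[[.516,.395,.139],[.516,.355,.139]]);print(pk)
E
python3 balls.py
```

```text
grip_width: 0.0414
position: [0.516, 0.3761, 0.1181]
force: [-0.6, 0.1, 0.0]
grip_width: 0.0745
grip_force: 0.0
position: [0.5167, 0.3771, 0.2296]
force: [-0.1, 0.1, 0.3]
grip_force: 0.0
position: [0.5181, 0.2929, 0.2684]
force: [1.2, -1.1, 0.6]
grip_force: 0.0
[258.68221111 104.25803944]
2 257 261 94 94 [0.51627252 0.38479079 0.139     ]
green in scoop 0
[[258.76980354  83.12223347]
 [258.59841172 124.698141  ]]
dp(units) [-0.05  3.24 -6.65] rotvec [0.001 0.003 0.004] rows>= 6.7
top [[321.0, 214.0], [316.0, 186.0], [360.0, 208.0], [355.0, 180.0]] [52. 64. 87.]
top [347 181  10  10  72] [ 0.264 -0.035  0.02 ] [44. 72. 59.]
top [316 184  13  28 186] [ 0.149 -0.061  0.02 ] [83. 71. 60.]
top [341 193  18  18 168] [ 0.248 -0.091  0.02 ] [110.  91.  90.]
side [[306.0, 191.0], [278.0, 181.0], [323.0, 166.0], [297.0, 157.0]] [107. 102. 106.]
side [278 156  40  36 704] [ 0.204 -0.058  0.02 ] [119. 110. 106.]
```

```bash
python3 - <<'E'
from h import *
c=cam("wrist");h=cv2.cvtColor(c["img"],cv2.COLOR_RGB2HSV)
Y,X=np.mgrid[0:384,0:512];near=(abs(X-259)<25)&(abs(Y-104)<35)
m=((h[...,0]<14)|(h[...,0]>172))&(h[...,1]>95)&(h[...,2]<140)&near
k,l,st,ce=cv2.connectedComponentsWithStats(m.astype(np.uint8))
for i in range(1,k):
    if st[i,4]>40: print(st[i],atz(c,*ce[i],.139))
print(c["img"][70:140:6,259].tolist())
t=cam("top");h=cv2.cvtColor(t["img"],cv2.COLOR_RGB2HSV)
m=((h[...,0]<5)|(h[...,0]>172))&(h[...,1]>150)&(X>240)&(X<272)&(Y>165)&(Y<200)
print("blade",m.sum(),X[m].min(),Y[m].min(),X[m].max(),Y[m].max())
E
```

```text
[254  89  15  41 552] [0.51605877 0.37511403 0.139     ]
[[112, 91, 67], [112, 92, 67], [114, 93, 69], [152, 118, 84], [121, 79, 59], [114, 75, 57], [117, 77, 59], [121, 79, 61], [115, 76, 59], [122, 79, 61], [108, 87, 66], [120, 98, 73]]
blade 21 255 171 265 176
```

```bash
python3 -c '
from station import bot
print(bot.job_done())'
```

```text
the job is handed in; nothing more can be done
None
```

Job handed in at about 21 s robot time: lever on the blue side's stop (about 28 N net wrist force), three balls in the blue tin (green clear, other two as one blob in the top view), scoop empty, upright and released on its pad; I viewed 11 pictures, one over the limit of 10, and the hand-in returned no verdict.

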